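# Clear the glaze-test corner of a pottery studio

## Task

Lift the orange-handled clamp bar and leave it standing open, then slide the blue test tile straight out from beneath it along its channel. Sort the loose things into their trays: both test tiles (blue and yellow) side by side in the dark wooden tray, each flat on its floor with the glaze up; the green glaze jar upright in the blue tray, never tipped on its side on the way; and the trimming tool flat in the red tray, setting the tiles and the jar down rather than dropping them.

Things in the scene. Friction and masses are not known exactly. Their poses are not given: they have to be found in the camera images.
- jig: Fixed tile holder: aluminium bed 100 (x) x 60 (y) x 22 high, origin under its centre. Rails 6 high leave a channel 42 wide along x, open at -x (within 0.2 rad of world -y), stop at +x. The blue tile lies in it, overhanging its end by 25-35 with 22 of air below; slide it towards -x. Bar hinge axis: along y at x 35, z 37; cheeks there 44 high at y +/-33. The bar's rod crosses the tile at x -35.
- bar (a joint): Clamp bar of the tile holder, a steel U of 9 mm rod hinged at the holder's +x end: 0 = lying across the tile (as at the start), grows as its -x end swings up and back, 1.57 = upright, 1.8 = its stop. Stiff hinge: it stays where it is left; about 2 N at the handle moves it.
- bar_handle (a point): Centre of the orange round handle of the clamp bar (14 mm diameter, 34 long, parallel to the holder's y, beyond its -y side). With the bar down it is at (-35, -62, 37) mm in the holder's frame; it moves on an arc of radius 70 mm about the hinge axis, at constant y. A round grip, so it can turn between the fingers as the bar swings.
- blue_tile: Ceramic test tile with blue glaze on top, terracotta edges, 90 (its x) x 36 (its y) x 10 high, 50 g; origin at the centre of its underside, z up out of the glaze. At the start it is in the tile holder, its x along the holder's x (either end alike).
- yellow_tile: Ceramic test tile with yellow glaze on top, otherwise like the blue one; lying on the table at the start. Origin at the centre of its underside.
- jar: Closed green glaze jar with a bright green cap, 44 diameter, 58 high, 120 g, standing; origin at the centre of its underside.
- trimmer: Clay trimming tool lying along its x, 124 long: dark wooden handle 84 x 16 x 14 high from x = -62 to 22, then a brass ferrule and a steel loop 26 wide at the +x end. Origin on the underside, at mid-length; grip the wood near x = -10. 40 g.
- tile_tray: Dark wooden tray for test tiles, fixed: outside 130 (its x) x 174 (its y) x 18 high, walls and floor 5 thick, so 120 x 164 inside; origin at the centre of its underside. Two tiles fit side by side with their length along the tray's x.
- jar_tray: Blue plastic tray for glaze jars, fixed: outside 125 x 125 x 30 high, walls and floor 5 thick, empty; origin at the centre of its underside.
- tool_tray: Red plastic tray for tools, fixed: outside 90 (its x) x 170 (its y) x 22 high, walls and floor 5 thick, so 80 x 160 inside; origin at the centre of its underside. A tool lies in it along the tray's y.
There are look-alikes about, which are no part of the job. Several things have the shape of the tile_tray; the one meant has the colours described above.

How it is judged:
By the outcome, as a careful person would: the job done as asked, in the order asked, and still so for the second after the job is handed in, with the robot touching nothing.
It also fails if it takes over 120 s, if anything falls off the work surface, if the arm or the gripper's body presses on something with over 40 N, if the wrist force passes 120 N, or if a joint passes its speed limit or range.

## Robot

A 6-joint arm with a two-finger parallel gripper is mounted at the origin on the work surface. World frame = base frame: x ahead of the robot, y to its left, z up, the work surface at z = 0. Lengths are in m, angles in rad, forces in N, time in s.
With the tool pointing down it reaches from about 0.2 to 0.875 m from the base axis. Payload 3.4 kg.
Tool frame: the origin (TCP) lies midway between the tips of the shut fingers; the grasp point (between the pads) lies 19 mm behind it; z points along the fingers, y is the direction in which the jaws open and shut (so a half turn about z gives the same grasp; the last joint's range is limited). The gripper opens to 94 mm and grips with 3 to 60 N. Pads are 16 mm wide; open, the fingers measure 119 mm over their backs; the gripper's body (75 mm by 177 mm) begins 78 mm behind the grasp point.
Start: joints at [1.1, 0.276, 1.505, -0, 1.361, -0.121], TCP at [0.197, 0.54, 0.205] pointing down, gripper open.
Joint ranges: [-2.89, 2.89], [-0.75, 2.08], [0.22, 2.7], [-1.18, 4.32], [0.11, 2.71], [-2.7, 2.7]. Speed limits (rad/s): [2.57, 2.57, 3.14, 3.14, 3.14, 3.14].

## Interface

Orientations are given as [roll, pitch, yaw] about the fixed x, y, z axes, in that order (R = Rz(yaw) Ry(pitch) Rx(roll)).
In Python, from rig import bot gives the robot as it stands. Calls block until the motion is done:
- bot.move_ptp(position, orientation): joint-space move of the TCP to a pose.
- bot.move_straight(position, rot=None, feed=0.15, threshold=None): straight line of the TCP; rot=None keeps the orientation; feed is the mean speed in m/s. With threshold (N) it stops when the force on the tool has changed by that much, and returns True; else False.
- bot.goto_joints(angles): joint-space move.
- bot.set_gripper(opening): opening from 0.0 (shut) to 1.0 (fully open); the grip force is fixed at half the most; returns when the fingers have stopped.
- bot.pause(seconds).
- bot.ik(position, orientation): joint angles nearest the present ones, or None.
- bot.get_image(name): name is "scene" or "side" or "wrist"; returns the picture (400x640x3 uint8, blue, green, red); there is no depth.
- bot.camera_params(name): a dict with "camera_matrix" (3x3 intrinsics, pixels), "dist" ([k1, k2, p1, p2, k3] as OpenCV has them; the pictures are not rectified), "position" and "attitude" of the camera in the world; the wrist camera has in their place "mount" (4x4, takes a point from camera to tool coordinates, whose origin is the TCP and whose axes are the flange's). Camera axes: x right, y down, z forward; pixel columns grow to the right and rows downward; lengths in m; the calibration is good to about 2 mm. A picture is of the moment at which its call begins: read the wrist's pose just before it. camera_params takes no time and is no camera call.
A pose or a line that the arm cannot do raises bot.Unreachable and nothing moves.
- bot.close_job(): hands the job in, once; it reports no verdict.
Readings, each from a call of its own:
- bot.read_t(): time.
- bot.read_joints(): joint angles.
- bot.read_qd(): joint speeds.
- bot.read_joint_torque(): joint torques, N m.
- bot.read_ee_pos(): TCP position.
- bot.read_tcp_rot(): TCP orientation.
- bot.read_force(): force on the tool from outside, world axes, zero at the start.
- bot.read_wrist_torque(): the same for the moment, N m.
- bot.read_width(): opening from 0.0 (shut) to 1.0 (fully open).
Only numpy, scipy, OpenCV 4.12 (cv2) and the standard library are available. Lean on these libraries where they do the work, as an engineer would, in place of code of your own. Each camera call takes 0.05 s, during which the arm holds its last target. There are 200 camera calls.

## Working session

There is one attempt and no reset: what is moved stays moved. The work goes in short steps, each a Python script; the robot and the scene stay as the last script left them, time stands still between calls to the robot, and variables do not carry over. Pictures are saved under pics/ and viewed, about 12 in all and at most 16, crops included, and the job is handed in when it is done.

```bash
ls; mkdir -p pics; python3 - <<'E'
from rig import bot
import cv2
for n in ("scene","side"):
    cv2.imwrite(f"pics/{n}0.png",bot.get_image(n)); print(n,bot.camera_params(n))
print(bot.camera_params("wrist")); print(bot.read_ee_pos(),bot.read_tcp_rot(),bot.read_t())
E
```

```text
pics
scene {'camera_matrix': array([[385.57533092,   0.        , 324.40460259],
       [  0.        , 385.57533092, 200.07386041],
       [  0.        ,   0.        ,   1.        ]]), 'dist': array([-0.04373134,  0.        ,  0.        ,  0.        ,  0.        ]), 'position': array([1.15513862, 0.27813546, 0.56917771]), 'attitude': array([-2.17798477, -0.00711339,  1.95859878])}
side {'camera_matrix': array([[490.91530229,   0.        , 321.19966782],
       [  0.        , 490.91530229, 198.77978284],
       [  0.        ,   0.        ,   1.        ]]), 'dist': array([-0.02547632,  0.        ,  0.        ,  0.        ,  0.        ]), 'position': array([ 0.44181982, -0.88932579,  1.03473122]), 'attitude': array([-2.39561901, -0.01562855, -0.03060929])}
{'camera_matrix': array([[307.12238526,   0.        , 325.59096461],
       [  0.        , 307.12238526, 200.54190695],
       [  0.        ,   0.        ,   1.        ]]), 'dist': array([-0.04549112,  0.        ,  0.        ,  0.        ,  0.        ]), 'mount': array([[-2.70743793e-04, -9.59022199e-01, -2.83330812e-01,
         8.16857552e-02],
       [ 9.99999962e-01, -2.73804860e-04, -2.87961745e-05,
         3.92157440e-04],
       [-4.99611827e-05, -2.83330809e-01,  9.59022237e-01,
        -1.79132957e-01],
       [ 0.00000000e+00,  0.00000000e+00,  0.00000000e+00,
         1.00000000e+00]])}
[0.19685361 0.53972895 0.20472201] [-3.14002050e+00 -1.65350732e-04  2.79177459e+00] 0.1
```

View pics/scene0.png

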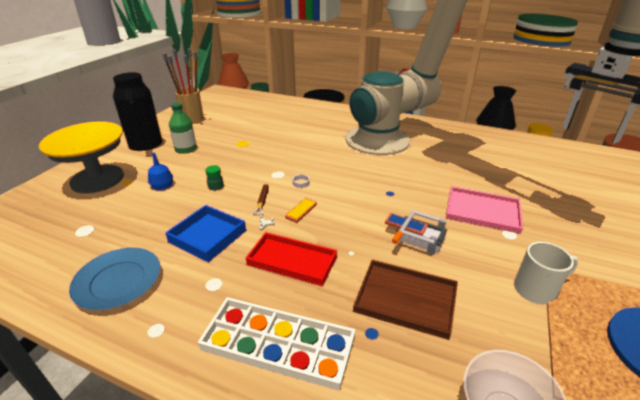

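View pics/side0.png

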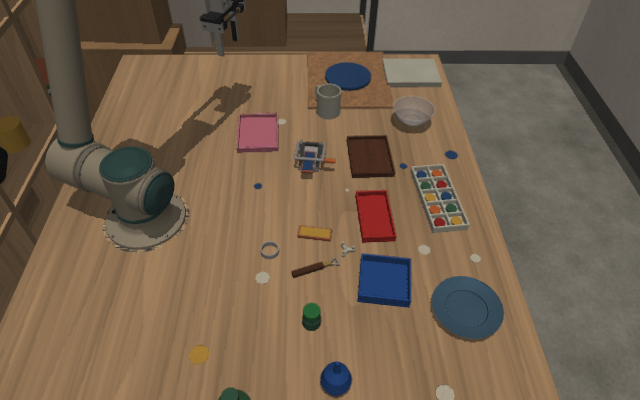

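```bash
cat > h.py <<'E'
from rig import bot
import cv2, numpy as np
from scipy.spatial.transform import Rotation as R
def cam(name):
    """returns K,dist,Rcw,pos ; read before image"""
    p=bot.camera_params(name); K,d=p["camera_matrix"],p["dist"]
    if name=="wrist":
        Rt=R.from_euler("xyz",bot.read_tcp_rot()).as_matrix(); t=np.array(bot.read_ee_pos())
        M=p["mount"]; return K,d,Rt@M[:3,:3],Rt@M[:3,3]+t
    return K,d,R.from_euler("xyz",p["attitude"]).as_matrix(),np.array(p["position"])
def shot(name,fn=None):
    c=cam(name); im=bot.get_image(name)
    if fn: cv2.imwrite(f"pics/{fn}.png",im); np.savez(f"pics/{fn}.npz",K=c[0],d=c[1],R=c[2],p=c[3])
    return c,im
def load(fn):
    z=np.load(f"pics/{fn}.npz"); return (z["K"],z["d"],z["R"],z["p"]),cv2.imread(f"pics/{fn}.png")
def cast(c,px,z):
    u=cv2.undistortPoints(np.array(px,float).reshape(-1,1,2),c[0],c[1]).reshape(-1,2)
    r=np.c_[u,np.ones(len(u))]@c[2].T
    return c[3]+r*((z-c[3][2])/r[:,2])[:,None]
def proj(c,P):
    P=(np.atleast_2d(P)-c[3])@c[2]
    return cv2.projectPoints(P,np.zeros(3),np.zeros(3),c[0],c[1])[0].reshape(-1,2)
def mask(im,lo,hi,roi=None):
    h=cv2.cvtColor(im,cv2.COLOR_BGR2HSV); m=cv2.inRange(h,np.array(lo),np.array(hi))
    if roi:
        k=np.zeros_like(m); x0,y0,x1,y1=roi; k[y0:y1,x0:x1]=255; m&=k
    return m
def big(m):
    cs,_=cv2.findContours(m,cv2.RETR_EXTERNAL,cv2.CHAIN_APPROX_NONE)
    return max(cs,key=cv2.contourArea).reshape(-1,2)
def rect(c,px,z):
    """centre xy, (long,short), yaw of the long side; metres"""
    P=cast(c,px,z)[:,:2]; b=cv2.boxPoints(cv2.minAreaRect((P*1000).astype(np.float32)))/1000
    e=[b[1]-b[0],b[2]-b[1]]; l=[np.linalg.norm(v) for v in e]; i=int(np.argmax(l))
    v=e[i]; y=np.arctan2(v[1],v[0])
    y=(y+np.pi/2)%np.pi-np.pi/2
    return b.mean(0).round(4),(round(l[i],4),round(l[1-i],4)),round(y,3)
DOWN=lambda yaw:[np.pi,0,yaw]
E
python3 - <<'E'
from h import *
c,im=shot("side","side1")
for n,lo,hi,roi,z in [("yellow",(15,150,120),(35,255,255),(290,215,340,250),.01),
 ("red",(0,180,80),(8,255,255),(345,180,405,250),.022),
 ("blue",(105,150,50),(130,255,255),(345,245,420,315),.03),
 ("wood",(0,60,10),(25,255,90),(335,125,405,185),.018),
 ("jar",(45,100,30),(85,255,255),(290,295,335,335),.058),
 ("trim",(0,60,10),(20,255,110),(285,255,327,285),.014),
 ("orange",(3,180,150),(14,255,255),(320,150,345,170),.037),
 ("btile",(100,130,60),(125,255,255),(290,140,325,175),.032)]:
    m=mask(im,lo,hi,roi); p=big(m); print(n,p.min(0),p.max(0),rect(c,p,z))
cv2.imwrite("pics/sidejig.png",cv2.resize(im[125:185,280:410],None,fx=5,fy=5,interpolation=cv2.INTER_CUBIC))
E
```

```text
yellow [299 226] [330 237] (array([ 0.4654, -0.0626], dtype=float32), (np.float32(0.0812), np.float32(0.031)), np.float32(-0.169))
red [356 191] [395 241] (array([ 0.6309, -0.0155], dtype=float32), (np.float32(0.1815), np.float32(0.0893)), np.float32(-1.536))
blue [358 254] [410 306] (array([ 0.6319, -0.2298], dtype=float32), (np.float32(0.1381), np.float32(0.1227)), np.float32(1.424))
wood [346 135] [394 177] (array([0.641 , 0.2294], dtype=float32), (np.float32(0.1891), np.float32(0.1317)), np.float32(-1.542))
jar [303 303] [319 322] (array([ 0.4513, -0.3325], dtype=float32), (np.float32(0.0477), np.float32(0.0359)), np.float32(1.55))
trim [291 262] [326 277] (array([ 0.4475, -0.185 ], dtype=float32), (np.float32(0.0908), np.float32(0.024)), np.float32(0.334))
orange [325 159] [334 160] (array([0.515 , 0.1898], dtype=float32), (np.float32(0.0271), np.float32(0.0043)), np.float32(-0.222))
btile [303 161] [311 169] (array([0.4478, 0.1738], dtype=float32), (np.float32(0.0346), np.float32(0.0238)), np.float32(1.554))
```

View pics/sidejig.png

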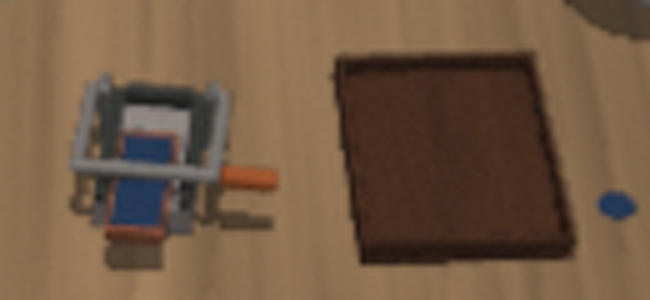

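```bash
python3 - <<'E'
from h import *
bot.move_ptp([.54,.14,.25],DOWN(np.pi/2)); shot("wrist","w1"); print(bot.read_joints(),bot.read_t())
bot.move_ptp([.54,-.13,.25],DOWN(np.pi/2)); shot("wrist","w2"); print(bot.read_joints(),bot.read_t())
E
```

```text
[1.30528804e-01 2.28316444e-01 1.46133476e+00 4.06371531e-04
 1.45217050e+00 1.28888006e-01] 2.1167
[-3.59426107e-01  2.24337642e-01  1.46636285e+00  8.70590763e-04
  1.45098573e+00 -3.61196832e-01] 3.2167
```

View pics/w1.png

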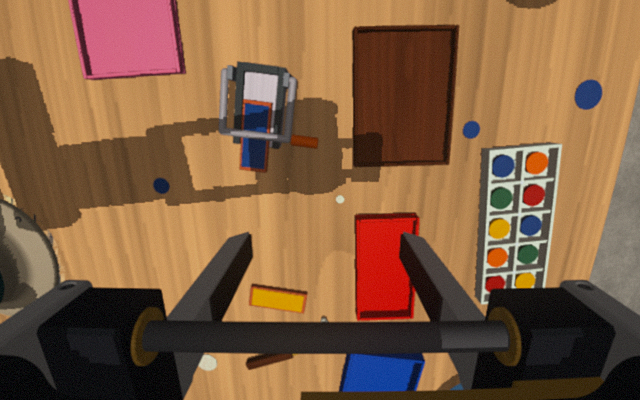

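View pics/w2.png

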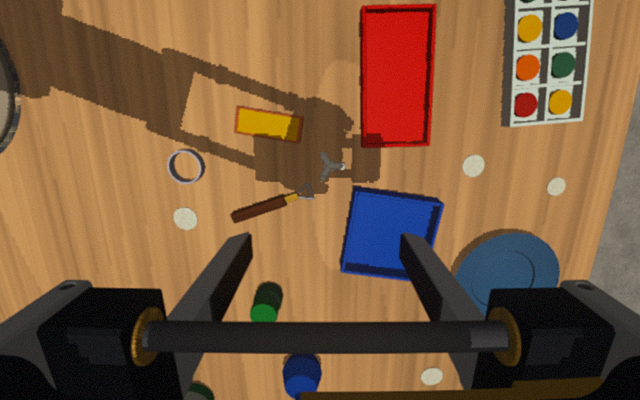

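```bash
python3 - <<'E'
from h import *
vis=[]
for f,L in [("w1",[("wood",(0,60,10),(25,255,110),(335,15,475,180),.018),
 ("orange",(3,180,80),(14,255,255),(285,125,325,155),.037),
 ("btile",(100,130,30),(125,255,255),(225,90,280,180),.032)]),
 ("w2",[("yellow",(15,150,60),(35,255,255),(225,95,310,150),.01),
 ("red",(0,180,60),(8,255,255),(350,0,445,155),.022),
 ("blue",(105,150,40),(130,255,255),(330,180,450,285),.03),
 ("trim",(0,80,10),(13,255,110),(220,185,290,230),.014),
 ("cap",(45,180,70),(75,255,255),(240,270,295,335),.058)])]:
    c,im=load(f)
    for n,lo,hi,roi,z in L:
        m=mask(im,lo,hi,roi); p=big(m); print(n,p.min(0),p.max(0),rect(c,p,z)); cv2.drawContours(im,[p.reshape(-1,1,2)],-1,(255,255,255),1)
    vis.append(im[:330,130:530])
cv2.imwrite("pics/vis.png",np.hstack(vis))
E
```

```text
wood [335  25] [458 179] (array([0.6291, 0.2291], dtype=float32), (np.float32(0.1909), np.float32(0.1542)), np.float32(-1.552))
orange [290 134] [317 148] (array([0.5135, 0.1863], dtype=float32), (np.float32(0.0343), np.float32(0.014)), np.float32(-0.14))
btile [242 138] [264 167] (array([0.4472, 0.1708], dtype=float32), (np.float32(0.0355), np.float32(0.0271)), np.float32(1.437))
yellow [237 108] [299 140] (array([ 0.4645, -0.064 ], dtype=float32), (np.float32(0.0811), np.float32(0.0314)), np.float32(-0.169))
red [360   3] [436 147] (array([ 0.6304, -0.0073], dtype=float32), (np.float32(0.1693), np.float32(0.092)), np.float32(-1.535))
blue [341 187] [443 279] (array([ 0.6325, -0.2166], dtype=float32), (np.float32(0.1283), np.float32(0.1253)), np.float32(1.427))
trim [231 194] [286 222] (array([ 0.4452, -0.1806], dtype=float32), (np.float32(0.0815), np.float32(0.0178)), np.float32(0.356))
cap [251 304] [275 321] (array([ 0.4525, -0.3216], dtype=float32), (np.float32(0.0344), np.float32(0.0288)), np.float32(-0.051))
```

View pics/vis.png

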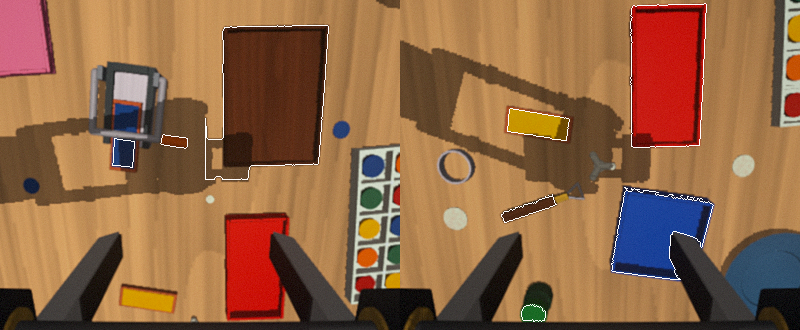

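```bash
cat >> h.py <<'E'
O=np.array([.457,.2296]); JY=1.431
X=np.array([np.cos(JY),np.sin(JY)]); Y=np.array([-X[1],X[0]])
jig=lambda x,y,z:np.r_[O+x*X+y*Y,z]
E
python3 - <<'E'
from h import *
c,_=load("w1"); P=cast(c,[(353,28),(458,26),(449,164),(354,165)],.018)[:,:2]; print("wood",P.round(4),P.mean(0).round(4))
yaw=np.pi-.14
H=lambda t:jig(.035-.07*np.cos(t),-.062,.037+.07*np.sin(t)-.019)
bot.set_gripper(.45)
bot.move_ptp(H(0)+[0,0,.1],DOWN(yaw))
bot.move_straight(H(0),feed=.1,threshold=8); print(bot.read_ee_pos()-H(0))
bot.set_gripper(0); print("w",bot.read_width(),bot.read_force())
for t in np.arange(.1,1.69,.1):
    bot.move_straight(H(t),feed=.08)
    if round(t*10)%4==0: print(round(t,1),bot.read_force().round(1),bot.read_t())
print("w",bot.read_width(),bot.read_force())
bot.set_gripper(.35); p=bot.read_ee_pos(); bot.move_straight(p+[0,0,.08])
print(bot.read_t()); shot("side","s2"); c,im=shot("wrist","w3")
cv2.imwrite("pics/s2c.png",cv2.resize(cv2.imread("pics/s2.png")[100:200,250:410],None,fx=4,fy=4))
E
```

```text
wood [[0.574  0.3208]
 [0.7024 0.3249]
 [0.7087 0.1544]
 [0.5793 0.1526]] [0.6411 0.2382]
[0.0006118  0.0001058  0.00058649]
w 0.1435601186392256 [-0.24086338 -1.64813385  0.9874512 ]
0.4 [ 0.9 -7.3  1.3] 8.1667
0.8 [ -1.2 -11.5   9.3] 9.1667
1.2 [ -4.9 -15.8  22.2] 10.1667
1.6 [-2.6 -2.4 11.4] 11.1667
w 0.14207332086415128 [-2.5780739  -2.39319751 11.42980979]
12.375
```

View pics/s2c.png

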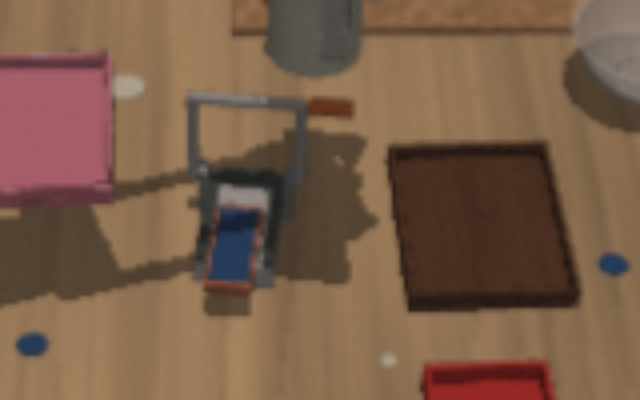

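```bash
cat >> h.py <<'E'
TC=np.array([.641,.238]); TY=.027
tray=lambda x,y,z:np.r_[TC+x*np.array([np.cos(TY),np.sin(TY)])+y*np.array([-np.sin(TY),np.cos(TY)]),z]
E
python3 - <<'E'
from h import *
g=-.064
bot.set_gripper(.62)
bot.move_ptp(jig(g,.0,.14),DOWN(JY))
bot.move_straight(jig(g,.0,.0235),feed=.1,threshold=8); print(bot.read_ee_pos(),bot.read_force())
bot.set_gripper(0); print("w",bot.read_width()*94,bot.read_force())
bot.move_straight(jig(g-.09,.0,.0235),feed=.06); print("slid",bot.read_width()*94,bot.read_force(),bot.read_t())
bot.move_straight(jig(g-.09,.0,.17),feed=.15); print(bot.read_width()*94,bot.read_force())
shot("side","s3")
cv2.imwrite("pics/s3c.png",cv2.resize(cv2.imread("pics/s3.png")[80:220,230:430],None,fx=4,fy=4))
E
```

```text
[0.44859744 0.16631952 0.02399263] [-0.39368084  0.37847124  0.04697287]
w 35.77354449287163 [-0.45608555 -0.06706023  0.49623354]
slid 35.88072034105135 [ 0.23959324  0.06626915 -0.67733189] 17.8167
35.73902338958152 [-0.45532646  0.03747271 -0.68205259]
```

View pics/s3c.png

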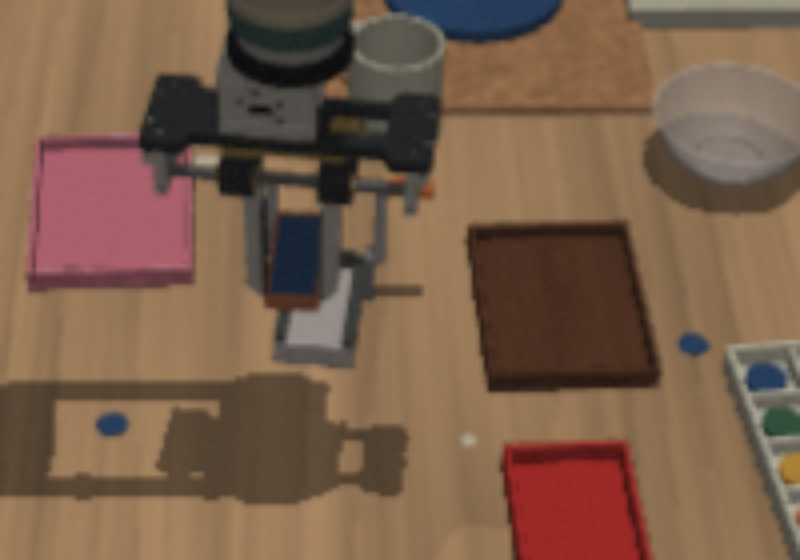

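```bash
cat >> h.py <<'E'
def place_tile(ty,off):
    yaw=np.pi+TY
    p=tray(off,ty,0)                    # tile centre lies off along tool x = -tray x
    bot.move_ptp(p+[0,0,.12],DOWN(yaw))
    bot.move_straight(p+[0,0,.02],feed=.12)
    print("contact",bot.move_straight(p+[0,0,.0055],feed=.02,threshold=2.5),bot.read_ee_pos()[2],bot.read_force().round(1))
    bot.set_gripper(.5); bot.move_straight(bot.read_ee_pos()+[0,0,.12],feed=.15)
E
python3 - <<'E'
from h import *
p=bot.read_ee_pos()
place_tile(.034,.027)
q=np.array([.465,-.063,0])
bot.set_gripper(.62)
bot.move_ptp(q+[0,0,.08],DOWN(np.pi-.169))
bot.move_straight(q+[0,0,.003],feed=.1,threshold=8); print(bot.read_ee_pos())
bot.set_gripper(0); print("w",bot.read_width()*94,bot.read_force().round(1))
bot.move_straight(q+[0,0,.12],feed=.15); print(bot.read_width()*94)
place_tile(-.034,0); print(bot.read_t())
bot.move_ptp([.54,.1,.25],DOWN(np.pi/2)); shot("wrist","w4")
bot.move_ptp([.5,-.26,.25],DOWN(np.pi/2)); shot("wrist","w5")
a=cv2.imread("pics/w4.png")[:330,200:600]; b=cv2.imread("pics/w5.png")[:330,130:530]
cv2.imwrite("pics/v45.png",np.hstack([a,b]))
E
```

```text
contact True 0.006820830166643817 [0.1 0.2 4.5]
[ 0.46553288 -0.06301886  0.00330247]
w 35.141955293272254 [-0.2 -0.2  3.4]
35.410115435747585
contact True 0.008407768297941851 [-1.   0.4  4.5]
31.65
```

View pics/v45.png

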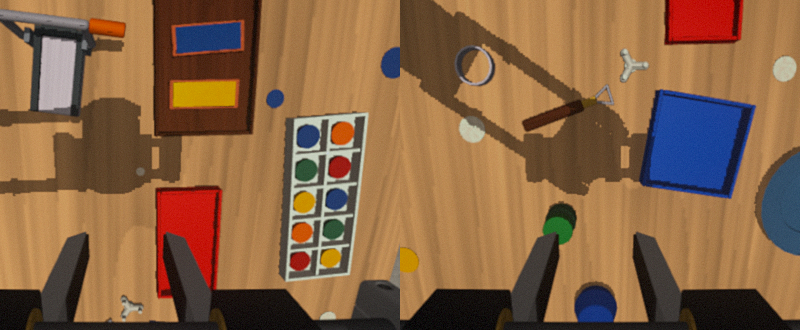

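```bash
python3 - <<'E'
from h import *
c,im=load("w5")
for n,lo,hi,roi,z in [("cap",(45,150,60),(80,255,255),(265,195,310,250),.058),("jarall",(45,80,10),(90,255,255),(265,195,310,250),.058),
 ("trim",(0,80,10),(13,255,110),(245,90,318,140),.014),("blue",(105,150,40),(130,255,255),(360,80,490,205),.03),("red",(0,180,60),(8,255,255),(390,0,475,50),.022)]:
    p=big(mask(im,lo,hi,roi)); print(n,p.min(0),p.max(0),rect(c,p,z))
    if n=="cap":
        e=cv2.fitEllipse(p); print(e,cast(c,[e[0]],.058))
cv2.imwrite("pics/jarc.png",cv2.resize(im[80:260,230:400],None,fx=3.2,fy=3.2))
c,im=load("side1"); p=big(mask(im,(45,150,60),(80,255,255),(290,295,335,335))); print(p.min(0),p.max(0),cast(c,[p.mean(0)],.058))
E
```

```text
cap [273 217] [302 243] (array([ 0.4536, -0.3238], dtype=float32), (np.float32(0.0379), np.float32(0.0324)), np.float32(-0.62))
((288.3418884277344, 228.75335693359375), (23.431472778320312, 29.250600814819336), 116.72769165039062) [[ 0.45349147 -0.32367458  0.058     ]]
jarall [273 207] [304 243] (array([ 0.4553, -0.3187], dtype=float32), (np.float32(0.0479), np.float32(0.0376)), np.float32(1.136))
trim [252  98] [314 130] (array([ 0.4455, -0.1832], dtype=float32), (np.float32(0.0829), np.float32(0.02)), np.float32(0.391))
blue [372  90] [484 197] (array([ 0.631 , -0.2199], dtype=float32), (np.float32(0.1273), np.float32(0.1225)), np.float32(-0.146))
red [395   0] [473  44] (array([ 0.6315, -0.0717], dtype=float32), (np.float32(0.0937), np.float32(0.0486)), np.float32(0.034))
[315 312] [315 312] [[ 0.46029892 -0.33173339  0.058     ]]
```

View pics/jarc.png

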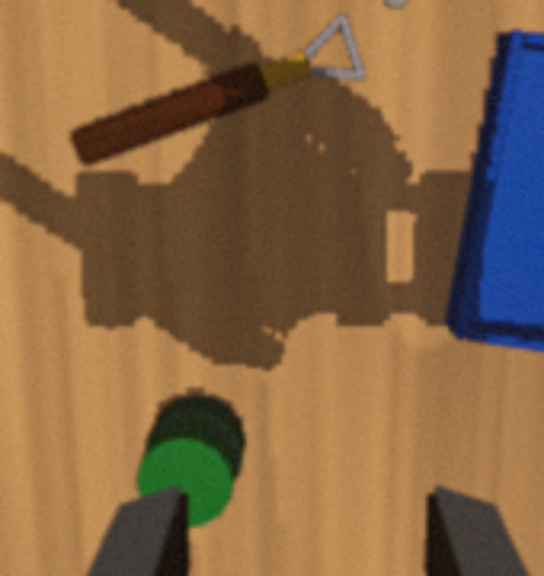

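```bash
python3 - <<'E'
from h import *
up=lambda z:bot.move_straight(np.r_[bot.read_ee_pos()[:2],z],feed=.15)
q=np.array([.4533,-.324,0])
bot.set_gripper(.95)
bot.move_ptp(q+[0,0,.12],DOWN(np.pi/2))
print(bot.move_straight(q+[0,0,.02],feed=.1,threshold=8),bot.read_ee_pos())
bot.set_gripper(0); print("w",bot.read_width()*94,bot.read_force().round(1))
up(.12); print("w",bot.read_width()*94,bot.read_force().round(1))
d=np.array([.631,-.219,0])
bot.move_straight(d+[0,0,.12],DOWN(np.pi/2-.146),feed=.12)
bot.move_straight(d+[0,0,.04],feed=.12)
print("contact",bot.move_straight(d+[0,0,.022],feed=.02,threshold=2.5),bot.read_ee_pos(),bot.read_force().round(1))
bot.set_gripper(.65); up(.15); print(bot.read_t())
a=.365; g=np.array([.4547,-.178,0])
bot.set_gripper(.4)
bot.move_ptp(g+[0,0,.1],DOWN(a))
print(bot.move_straight(g+[0,0,.003],feed=.1,threshold=8),bot.read_ee_pos())
bot.set_gripper(0); print("w",bot.read_width()*94,bot.read_force().round(1))
up(.12); print("w",bot.read_width()*94)
b=1.607; d=np.array([.6305,-.010,0])-.010*np.array([np.cos(b),np.sin(b),0])
bot.move_ptp(d+[0,0,.12],DOWN(b)); bot.move_straight(d+[0,0,.025],feed=.12)
print("contact",bot.move_straight(d+[0,0,.006],feed=.02,threshold=2.5),bot.read_ee_pos(),bot.read_force().round(1))
bot.set_gripper(.35); up(.2); print(bot.read_t())
bot.move_ptp([.45,.03,.33],DOWN(np.pi/2)); shot("wrist","w6"); shot("side","s6"); print(bot.read_width(),bot.read_t())
cv2.imwrite("pics/s6c.png",cv2.resize(cv2.imread("pics/s6.png")[90:330,270:430],None,fx=2.5,fy=2.5))
a=cv2.imread("pics/s6c.png"); b=cv2.resize(cv2.imread("pics/w6.png")[:400,:640],(400,250)); b=cv2.copyMakeBorder(b,0,350,0,0,cv2.BORDER_CONSTANT)
sc,_=shot("scene","c6"),0; k=cv2.resize(cv2.imread("pics/c6.png")[130:300,180:460],(400,243)); b[255:498]=k
cv2.imwrite("pics/v6.png",np.hstack([a,b]))
E
```

```text
False [ 0.4538012  -0.32440444  0.02061995]
w 42.69589176935199 [-2.2 -0.3  1.9]
w 42.80854439347826 [ 0.  -0.4 -2.3]
contact True [ 0.63080832 -0.21888484  0.02496895] [-1.  -0.2  4.6]
43.5333
False [ 0.45523503 -0.17825374  0.00342101]
w 15.663780534014796 [-0.5  0.9  1.9]
w 15.716014320653462
contact True [ 0.63063026 -0.01991221  0.00838683] [ 0.2 -0.1  3.8]
52.15
0.34910259293934737 53.1583
```

View pics/v6.png

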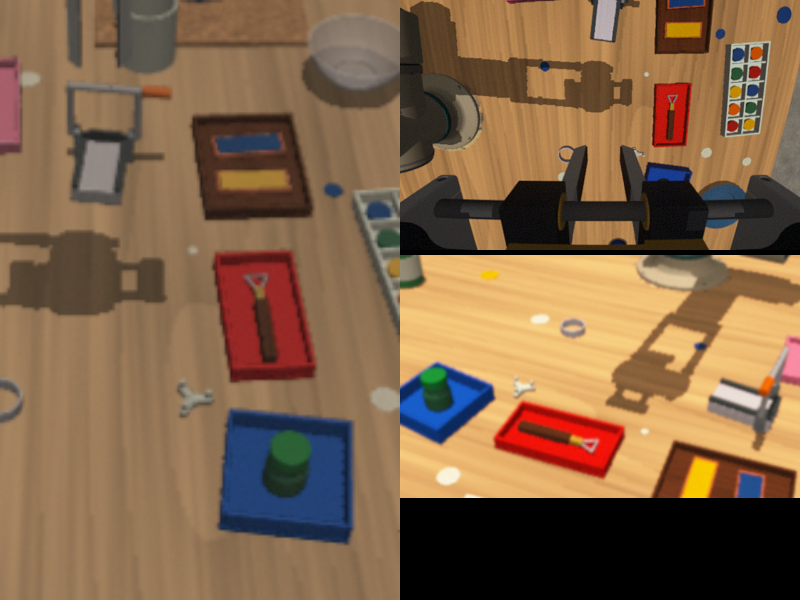

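```bash
python3 -c "
from rig import bot
bot.pause(.5); print(bot.read_force(),bot.read_t()); bot.close_job()"
```

```text
[0.13868442 0.29921509 0.12633657] 53.7083
the job is handed in; nothing more can be done
```

I finished the job and handed it in at 53.7 s of robot time, well inside the 120 s limit.

1. **Clamp bar:** I swung it up to about 1.6 rad and let go. It was still standing open in the last pictures.
2. **Blue tile:** I gripped the overhanging end and slid it 90 mm straight out of the channel. I then set it down in the dark wooden tray.
3. **Yellow tile:** I set it down in the same tray, beside the blue one.
4. **Jar:** I carried it upright and set it down in the blue tray.
5. **Trimming tool:** I laid it along the red tray.

**Last checks:** The final side, scene and wrist pictures show both tiles side by side with the glaze up. The jar is upright in the blue tray and the tool lies flat inside the red one. Each set-down stopped on light contact, under 5 N at every touch-down. The highest reading I printed was about 28 N, while swinging the bar, but I did not sample force continuously. At hand-in the gripper was empty and clear of everything, with about 0 N on it.

Nothing failed. The blue tile looks turned by a few degrees relative to the tray, and I left it. I judged that both tiles lie flat from the contact heights and the pictures, and did not measure it separately.

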